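# Seal the sample pot and start the analyser from its key console

### The arm

A 6-joint arm with a two-finger parallel gripper is mounted at the origin on the work surface. World frame = base frame: x ahead of the robot, y to its left, z up, the work surface at z = 0. Lengths are in m, angles in degrees, forces in N, time in s.
With the tool pointing down it reaches from about 0.375 to 0.9 m from the base axis. Payload 3.1 kg.
Tool frame: the origin (TCP) lies on the centre line of the jaws, within the pads' length; the fingertips stand 19 mm ahead of it and the grasp point (between the pads) is the TCP (tips_ahead is the distance from the TCP to the fingertips, in m); z points along the fingers, y is the line along which they close (so a half turn about z gives the same grasp; the last joint's range is limited). The gripper opens to 87 mm and grips with 3 to 60 N. Pads are 19 mm wide; open, the fingers measure 117 mm over their backs; the gripper's body (75 mm by 190 mm) begins 51 mm behind the grasp point.
Start: joints at [-77.493, 30.224, 82.088, -0, 67.689, -10.227], TCP at [0.242, -0.576, 0.242] pointing down, gripper open.
Joint ranges: [-176.69, 176.69], [-43.24, 126.21], [12.49, 139.97], [-82, 262], [0, 151.66], [-163.58, 163.58]. Speed limits (degrees/s): [159.86, 159.86, 180, 180, 180, 180].

### API

Orientations are given as a 3x3 rotation matrix whose columns are the frame's x, y, z axes.
In Python, from rig import read_state, capture, hand_in, trace, landmark_of, tips_ahead gives the robot as it stands.
- The arm moves only by the shell command python3 -m jog 'ROWS'. ROWS is JSON, a list of rows, each an object of numbers: "tx", "ty", "tz": the shift along the tool's x, y, z in cm; "roll": the turn about the tool's z in rad; "jaw": the opening, from 0 (shut) to 1 (fully open). A call has 1 to 8 rows; each row shifts and turns the commanded pose from where the row before left it, along the tool's axes as they then stand; what a row does not reach is not made up. A row lasts 1/10 s, in which the tool goes at most 50 mm and 8.59 degrees, less where a joint would pass 70% of its speed; a pose out of reach is approached as far as the arm can. A call with a gripper value outside its range is refused whole. The fingers move at their own pace and stop on an object; the grip force is fixed at half the most. Time passes only in rows, so rows that do not move let the fingers close. It gives the time, the measured TCP pose, the force, the opening and the grip force at its end, in the units of the state.
- read_state(): the state, without advancing time (a new reading comes with each control period).
- capture(name): name is "scene" or "top" or "wrist"; returns a dict with "img" (480x640x3 uint8, red, green, blue), "vertical_fov" (degrees; the focal length in pixels is half the picture's height over the tangent of half this angle, whatever the lens; pixels are square), "cx", "cy" (the principal point, pixels), "cam_to_world" (4x4, takes a point from camera to world coordinates); the wrist camera has in their place "tool_from_camera" (4x4, takes a point from camera to tool coordinates, whose origin is the TCP and whose axes are the flange's). Camera axes: x right, y up, looking along -z (the intrinsics and any distortion apply to the point x, -y, -z); pixel columns grow to the right and rows downward; lengths in m; the calibration is good to about 2 mm. A picture is of the moment at which its call begins: read the wrist's pose just before it. There is no depth.
- hand_in(): hands the job in; it is judged then, once.
Trained networks look in the newest picture that a camera, given by its name, has taken for a name from the list of things; names that differ only in an ending like _2 or _b are one class to them, and where a whole thing is asked for, a point or a joint stands for the part that bears it (a point fixed in the world has none). Each returns a list of dicts, best first, with "p" (0 to 1); they miss things now and then, are a little off and sometimes report something else, mostly with a low value. They report only what shows in the picture. A call takes as long as a camera call. They do not tell look-alikes from the thing itself.
- trace(camera, thing): "pixels" (480x640 bool, what is visible of it) and "bbox" ([left, top, width, height] in pixels, round what is visible of it).
- landmark_of(camera, thing): "point" ([row, column] in pixels: a listed point, or the origin of a listed thing).
The state is a dict: "time_s": time; "joint_positions": joint angles; "qvel": joint speeds; "tau": joint torques, N m; "position": TCP position; "tcp_rot": TCP orientation; "force": force on the tool from outside, world axes, zero at the start; "moment": the same for the moment, N m; "opening": opening from 0.0 (shut) to 1.0 (fully open); "grasp_force": force on a finger pad.
Only numpy, scipy, OpenCV 4.12 (cv2) and the standard library are available. Lean on these libraries where they do the work, as an engineer would, in place of code of your own. Each camera call takes 0.05 s, during which the arm holds its last target. There are 200 camera calls.

### The job

Get the analyser running: first twist the white cap of the amber sample pot clockwise until it is fully shut, its red pointer at the red mark on the pot's shoulder. Only then press the console's keys one at a time, each fully down and let spring back up before the next: white, then blue, then yellow, then green. Do not press the red or the black key at all, leave the cap shut, and do not knock the steel disc, the small jar or the caliper about.

Things in the scene. Friction and masses are not known exactly. Their poses are not given: they have to be found in the camera images.
- console: grey key console, 150 x 210 x 50 mm (x, y, z), fixed to the bench; origin at the centre of its underside, top face 50 mm up. Six round spring keys stand on it in two rows (30 mm either side of the centre in the console's x) of three (60 mm apart in its y); which colour is where changes
- dock: square aluminium dock, 110 x 110 x 30 mm, fixed to the bench, clamping an amber sample pot (60 mm across, shoulder 70 to 76 mm above the bench) with a white ribbed captive cap; origin at the centre of the dock's underside, the pot and the cap's turning axis straight above it
- cap_top (a point): centre of the top face of the white cap, on its turning axis, 112 mm above the bench. The cap is 49 mm across and 32 mm tall, held on the pot: it turns about the upright axis but does not lift or sink. Grip it across its sides
- cap_pointer (a point): outer end of the red pointer line on the cap's top face, 23 mm from the axis
- dock_mark (a point): the red mark on the pot's shoulder, 28 mm from the axis on the dock's +x side (a red stripe runs on down the pot and out over the dock); the pointer points to this mark when the cap is fully shut
- cap (a joint): turn of the cap in rad: grows clockwise seen from above; 1.5 is fully shut against its stop (pointer at the mark); it starts 0.9 to 1.4 short of that
- white_key_top (a point): centre of the top face of the round white key, 28 mm across; at rest 72 mm above the bench and 10 mm proud of its grey collar (44 mm across); one of the four keys of the starting sequence
- white_key (a joint): how far the white key is pressed, in m: 0 up, 0.006 fully down, about 4.5 N; springs back by itself
- blue_key_top (a point): centre of the top face of the round blue key, 28 mm across; at rest 72 mm above the bench and 10 mm proud of its grey collar (44 mm across); one of the four keys of the starting sequence
- blue_key (a joint): how far the blue key is pressed, in m: 0 up, 0.006 fully down, about 4.5 N; springs back by itself
- yellow_key_top (a point): centre of the top face of the round yellow key, 28 mm across; at rest 72 mm above the bench and 10 mm proud of its grey collar (44 mm across); one of the four keys of the starting sequence
- yellow_key (a joint): how far the yellow key is pressed, in m: 0 up, 0.006 fully down, about 4.5 N; springs back by itself
- green_key_top (a point): centre of the top face of the round green key, 28 mm across; at rest 72 mm above the bench and 10 mm proud of its grey collar (44 mm across); one of the four keys of the starting sequence
- green_key (a joint): how far the green key is pressed, in m: 0 up, 0.006 fully down, about 4.5 N; springs back by itself
- red_key_top (a point): centre of the top face of the round red key, 28 mm across; at rest 72 mm above the bench and 10 mm proud of its grey collar (44 mm across); the stop key: not to be pressed
- red_key (a joint): how far the red key is pressed, in m: 0 up, 0.006 fully down, about 4.5 N; springs back by itself
- black_key_top (a point): centre of the top face of the round black key, 28 mm across; at rest 72 mm above the bench and 10 mm proud of its grey collar (44 mm across); the menu key: not to be pressed
- black_key (a joint): how far the black key is pressed, in m: 0 up, 0.006 fully down, about 4.5 N; springs back by itself
- disc: bystander: loose polished steel sample disc, 40 mm across, 18 mm high, between console and dock; origin at the centre of its underside
- jar: bystander: loose small jar with a blue lid, 40 mm across, 70 mm high, near the robot; origin at the centre of its underside
- caliper: bystander: loose digital caliper lying flat, 150 mm long, on the far side; origin at its middle, on the bench
Things that resemble listed ones, but are neither listed nor needed, are in the scene too. What is meant by the dock is not brown or pink, and is the smaller of those in its own colour.

How it is judged:
By the outcome, as a careful person would: the job done as asked, in the order asked, and still so for the second after the job is handed in, with the robot touching nothing.
It also fails if it takes over 54 s, if anything falls off the work surface, if the arm or the gripper's body presses on something with over 40 N, if the wrist force passes 120 N, or if a joint passes its speed limit or range.

## Working session

There is one attempt and no reset: what is moved stays moved. The work goes in short steps, Python scripts to look and compute and a shell command to move; the robot and the scene stay as the last step left them, time stands still between calls to the robot, and variables do not carry over. Pictures are saved under pics/ and viewed, at most 10 in all, crops included, and the job is handed in when it is done.

```bash
mkdir -p pics; ls; cat > h.py <<'E'
import numpy as np, cv2
from rig import *
def ray(c,pt):
    f=240/np.tan(np.radians(c["vertical_fov"]/2))
    r,col=pt
    d=np.array([(col-c["cx"])/f,-(r-c["cy"])/f,-1.])
    if "cam_to_world" in c: T=np.array(c["cam_to_world"])
    else:
        s=c["s"];W=np.eye(4);W[:3,:3]=s["tcp_rot"];W[:3,3]=s["position"];T=W@np.array(c["tool_from_camera"])
    return T[:3,3],T[:3,:3]@d
def at(c,pt,z):
    o,d=ray(c,pt); return o+d*(z-o[2])/d[2]
def cap(n):
    s=read_state(); c=capture(n); c["s"]=s; return c
E
python3 - <<'E'
from h import *
for n in("top","scene"):
    c=cap(n); cv2.imwrite(f"pics/{n}1.png",c["img"][:,:,::-1]); print(n,[k for k in c],c.get("dist"))
    Z=dict(dock=0,console=0,cap_top=.112,cap_pointer=.112,dock_mark=.076,disc=0,jar=0,caliper=0)
    for k in "white blue yellow green red black".split(): Z[k+"_key_top"]=.072
    for k,z in Z.items():
        for r in landmark_of(n,k)[:4]: print(k,round(r["p"],2),np.round(r["point"],1),np.round(at(c,r["point"],z),4))
s=read_state();print(s["time_s"],s["position"],s["tcp_rot"],tips_ahead)
E
```

```text
pics
top ['img', 'vertical_fov', 'cx', 'cy', 'cam_to_world', 's'] None
dock 0.95 [312.3 150.8] [0.3157 0.6329 0.    ]
dock 0.88 [306.  306.2] [0.3239 0.1612 0.    ]
dock 0.72 [319.9 231.4] [0.2874 0.3887 0.    ]
dock 0.6 [248.  276.2] [0.504  0.2501 0.    ]
console 0.76 [237.8 419.4] [ 0.5262 -0.1957  0.    ]
console 0.35 [221.8 423. ] [ 0.5765 -0.2099  0.    ]
console 0.21 [242.1 277.8] [0.5224 0.2449 0.    ]
cap_top 0.75 [325.2 223.6] [0.2736 0.3944 0.112 ]
cap_top 0.69 [311.7 141.4] [0.3163 0.6256 0.112 ]
cap_top 0.67 [306.  300.7] [0.3221 0.1772 0.112 ]
cap_top 0.5 [241.4 276.3] [0.5079 0.2436 0.112 ]
cap_pointer 0.67 [305.1 292.5] [0.3251 0.2003 0.112 ]
cap_pointer 0.57 [235.4 270.9] [0.5257 0.2589 0.112 ]
cap_pointer 0.5 [319.  216.7] [0.2912 0.4139 0.112 ]
cap_pointer 0.35 [242.4 421.9] [ 0.4957 -0.1758  0.112 ]
dock_mark 0.8 [310.5 226.6] [0.3148 0.3916 0.076 ]
dock_mark 0.8 [302.2 145.3] [0.3439 0.6266 0.076 ]
dock_mark 0.78 [295.9 310.4] [0.3512 0.1487 0.076 ]
dock_mark 0.7 [233.6 277.9] [0.5365 0.2405 0.076 ]
disc 0.44 [237. 355.] [0.5331 0.0047 0.    ]
jar 0.46 [277.5 362
[... 1645 characters left out ...]
]
jar 0.78 [293.9 243.2] [ 0.4006 -0.0103  0.    ]
caliper 0.8 [346.8 380.4] [0.7484 0.0516 0.    ]
white_key_top 0.52 [369.  224.8] [ 0.508 -0.19   0.072]
blue_key_top 0.71 [390.1 205.1] [ 0.502  -0.2449  0.072 ]
yellow_key_top 0.7 [370.1 264.5] [ 0.5786 -0.1477  0.072 ]
green_key_top 0.52 [410.9 221. ] [ 0.555 -0.259  0.072]
red_key_top 0.58 [347.6 379.1] [0.754  0.0213 0.072 ]
red_key_top 0.53 [344.6 245.6] [ 0.5117 -0.1253  0.072 ]
black_key_top 0.66 [384.3 243.5] [ 0.5601 -0.194   0.072 ]
1.5 [ 0.24155829 -0.57639698  0.24152818] [[ 9.22306602e-01  3.86458964e-01 -7.56576355e-06]
 [ 3.86458964e-01 -9.22306601e-01  4.87549674e-05]
 [ 1.18638405e-05 -4.78908855e-05 -9.99999999e-01]] 0.019
```

View images.

View pics/top1.png

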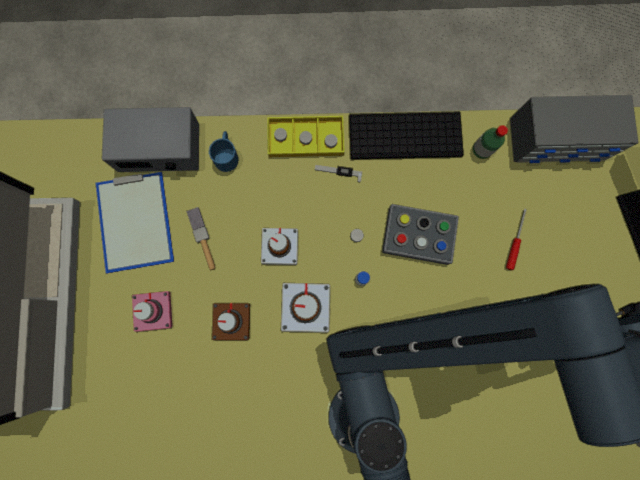

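View pics/scene1.png

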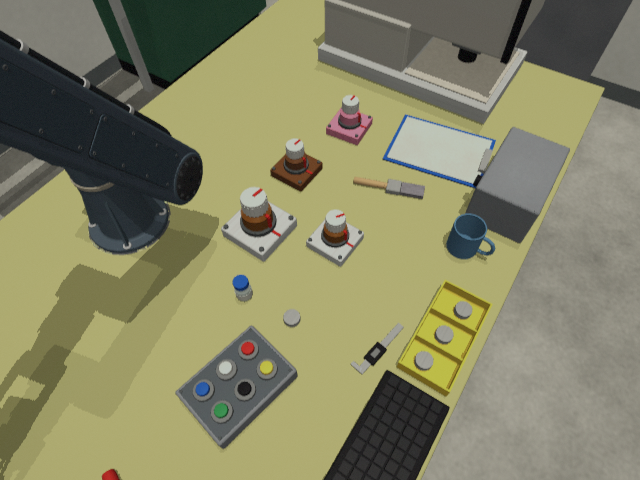

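```bash
python3 -m jog '[{"tx":3.8,"ty":-2.9,"tz":-0.7},{"tx":3.8,"ty":-2.9,"tz":-0.7},{"tx":3.8,"ty":-2.9,"tz":-0.7},{"tx":3.8,"ty":-2.9,"tz":-0.7},{"tx":3.8,"ty":-2.9,"tz":-0.7},{"tx":3.8,"ty":-2.9,"tz":-0.7},{"tx":3.8,"ty":-2.9,"tz":-0.7},{"tx":3.8,"ty":-2.9,"tz":-0.7}]'
python3 - <<'E'
from h import *
c=cap("wrist"); cv2.imwrite("pics/w1.png",c["img"][:,:,::-1]); print(c["vertical_fov"],np.round(c["tool_from_camera"],3))
s=c["s"];print(s["time_s"],s["position"],s["joint_positions"],s["qvel"])
for k in "white blue yellow green red black".split():
    for r in landmark_of("wrist",k+"_key_top")[:2]: print(k,round(r["p"],2),np.round(r["point"],1),np.round(at(c,r["point"],.072),4))
E
```

```text
70.59967389336873 [[ 0.     0.966  0.258  0.07 ]
 [ 1.    -0.     0.001  0.   ]
 [ 0.001  0.258 -0.966 -0.142]
 [ 0.     0.     0.     1.   ]]
1.5 [ 0.24155829 -0.57639698  0.24152818] [-7.74928875e+01  3.02248673e+01  8.20887048e+01  1.96460648e-04
  6.76892489e+01 -1.02273065e+01] [-0.00280652 -0.01304128  0.08774317 -0.00122871  0.05049752 -0.06919897]$[0]: bad value
```

View pics/w1.png

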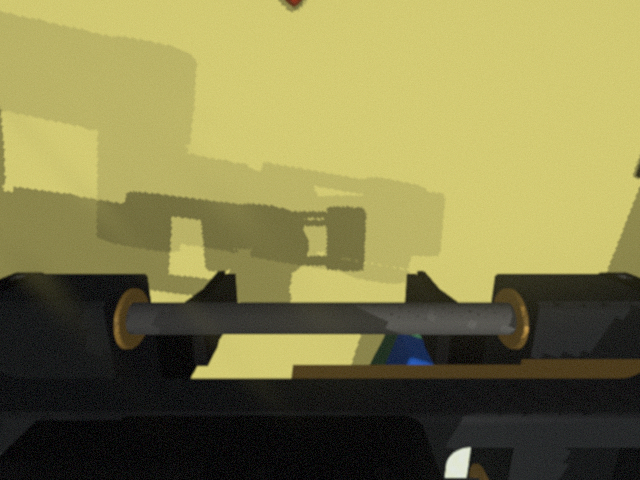

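The picture is still the start pose (wrist view: bare bench and the arm's own gripper below row 270). The rows evidently need all the keys.

```bash
python3 -m jog '[{"tx":3.8,"ty":-2.9,"tz":-0.7,"roll":0,"jaw":1},{"tx":3.8,"ty":-2.9,"tz":-0.7,"roll":0,"jaw":1},{"tx":3.8,"ty":-2.9,"tz":-0.7,"roll":0,"jaw":1},{"tx":3.8,"ty":-2.9,"tz":-0.7,"roll":0,"jaw":1},{"tx":3.8,"ty":-2.9,"tz":-0.7,"roll":0,"jaw":1},{"tx":3.8,"ty":-2.9,"tz":-0.7,"roll":0,"jaw":1},{"tx":3.8,"ty":-2.9,"tz":-0.7,"roll":0,"jaw":1},{"tx":0,"ty":0,"tz":0,"roll":0,"jaw":1}]'
cat > k.py <<'E'
from h import *
import sys
c=cap("wrist"); cv2.imwrite(sys.argv[1],c["img"][:,:,::-1])
s=c["s"];print(s["time_s"],s["position"],s["joint_positions"])
print(np.round(s["tcp_rot"],4))
for k in sys.argv[2].split(","):
    n,z=k.split(":")
    for r in landmark_of("wrist",n)[:2]: print(n,round(r["p"],2),np.round(r["point"],1),np.round(at(c,r["point"],float(z)),4))
E
python3 k.py pics/w2.png white_key_top:.072,blue_key_top:.072,yellow_key_top:.072,green_key_top:.072,red_key_top:.072,black_key_top:.072
```

```text
time_s: 2.65
position: [0.4105, -0.2814, 0.2916]
tcp_rot: [[0.92, 0.393, 0.002], [0.393, -0.92, 0.001], [0.002, -0.0, -1.0]]
force: [-0.5, 0.0, -0.2]
opening: 0.998
grasp_force: 0.0
2.65 [ 0.41047105 -0.28139184  0.29163853] [-47.3930211   16.77794387  96.40187588   0.13493446  66.80393744
  19.43134836]
[[ 9.197e-01  3.927e-01  1.800e-03]
 [ 3.927e-01 -9.197e-01  1.300e-03]
 [ 2.100e-03 -5.000e-04 -1.000e+00]]
white_key_top 0.94 [ 95. 272.] [ 0.5044 -0.1884  0.072 ]
blue_key_top 0.83 [129.8 321.8] [ 0.4935 -0.2467  0.072 ]
green_key_top 0.58 [ 78.4 354.1] [ 0.5501 -0.257   0.072 ]
red_key_top 0.82 [ 56.6 217.6] [ 0.5159 -0.1276  0.072 ]
black_key_top 0.64 [ 33.4 306.7] [ 0.5682 -0.1992  0.072 ]
black_key_top 0.63 [ 74.5 354.9] [ 0.5536 -0.2562  0.072 ]
```

View pics/w2.png

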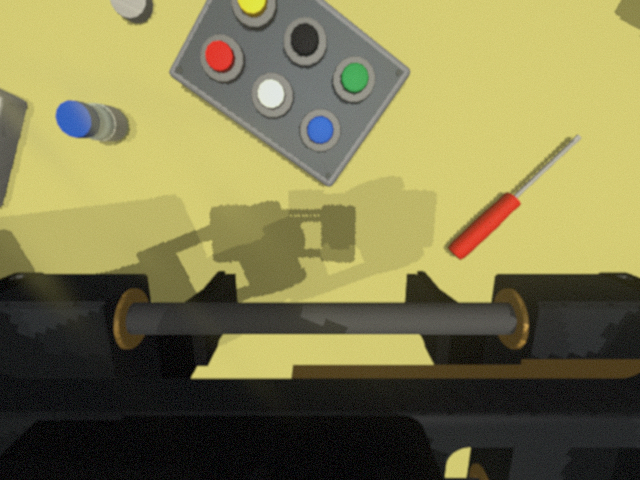

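The picture shows the console: red (217,57), white (271,94), blue (320,130), yellow (252,3), black (306,40), green (354,78). This matches the network's labels. Now to the smaller white dock.

```bash
python3 -m jog '[{"tx":1.9,"ty":-4.4,"tz":0,"roll":0,"jaw":1},{"tx":1.9,"ty":-4.4,"tz":0,"roll":0,"jaw":1},{"tx":1.9,"ty":-4.4,"tz":0,"roll":0,"jaw":1},{"tx":1.9,"ty":-4.4,"tz":0,"roll":0,"jaw":1},{"tx":1.9,"ty":-4.4,"tz":0,"roll":0,"jaw":1},{"tx":1.9,"ty":-4.4,"tz":0,"roll":0,"jaw":1},{"tx":1.9,"ty":-4.4,"tz":0,"roll":0,"jaw":1},{"tx":1.9,"ty":-4.4,"tz":0,"roll":0,"jaw":1}]' >/dev/null
python3 -m jog '[{"tx":1.9,"ty":-4.4,"tz":0,"roll":0,"jaw":1},{"tx":1.9,"ty":-4.4,"tz":0,"roll":0,"jaw":1},{"tx":0,"ty":0,"tz":0,"roll":0,"jaw":1}]' 
python3 k.py pics/w3.png cap_top:.112,cap_pointer:.112,dock_mark:.076,dock:0
```

```text
time_s: 4.1
position: [0.4138, 0.197, 0.2905]
tcp_rot: [[0.92, 0.392, 0.001], [0.392, -0.92, 0.002], [0.001, -0.002, -1.0]]
force: [0.1, -1.1, -0.3]
opening: 1.0
grasp_force: 0.0
4.1 [0.41375905 0.19695493 0.29049422] [ 11.36173312  13.51126442 101.49280033   0.12886213  64.93358393
  78.24879887]
[[ 9.201e-01  3.917e-01  7.000e-04]
 [ 3.917e-01 -9.201e-01  2.200e-03]
 [ 1.500e-03 -1.800e-03 -1.000e+00]]
cap_top 0.79 [106.  321.2] [0.5128 0.2392 0.112 ]
cap_top 0.65 [269.5  96.6] [0.2831 0.3864 0.112 ]
cap_pointer 0.63 [ 89.5 308.6] [0.5209 0.2547 0.112 ]
cap_pointer 0.61 [257.   75.7] [0.2879 0.4087 0.112 ]
dock_mark 0.96 [ 89.2 330.9] [0.5345 0.2382 0.076 ]
dock_mark 0.91 [281.7 333.2] [0.3517 0.1559 0.076 ]
dock 0.92 [115.1 321.4] [0.5155 0.2403 0.    ]
dock 0.65 [278.5 316.7] [0.3201 0.1639 0.    ]
```

View pics/w3.png

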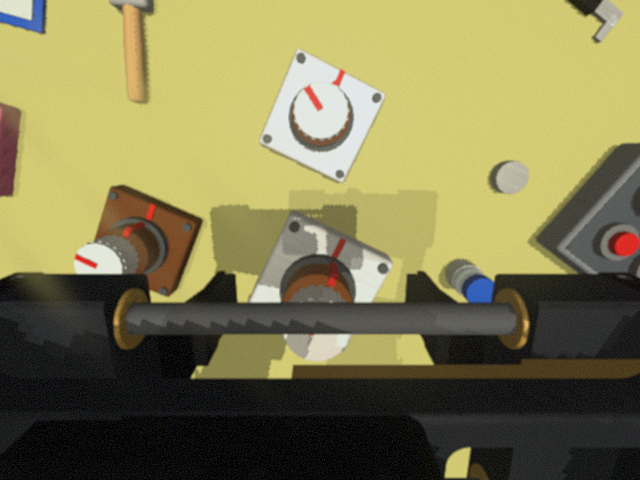

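The view shows the right dock at centre. Cap centre is about (321,111), pointer end (308,88), and red stripe (340,72) on the shoulder side. I'll refine the axis from the cap outline and the dock screws.

```bash
python3 - <<'E'
from h import *
c=cap("wrist")
for t,z in(("cap_top",.0),("dock",0)):
    for r in trace("wrist",t)[:2]: print(t,round(r["p"],2),r["bbox"])
hsv=cv2.cvtColor(c["img"],cv2.COLOR_RGB2HSV)
sub=c["img"][70:150,285:360].astype(int)
# screws (dark, on white plate), z=.03
p=[]
for u,v in((300,58),(377,98),(340,174),(267,139)):
    w=c["img"][v-8:v+9,u-8:u+9].astype(float).mean(2); m=(w<130); ys,xs=np.nonzero(m); p.append(at(c,(v-8+ys.mean(),u-8+xs.mean()),.031))
p=np.array(p); print("screws",np.round(p,4),p.mean(0)); 
e=p[1]-p[2]; e2=p[0]-p[3]; print("yaw",[np.degrees(np.arctan2(a[1],a[0])) for a in(e,e2)])
# cap top ellipse: project circle and match
T_=None
f=240/np.tan(np.radians(c["vertical_fov"]/2))
s=c["s"];W=np.eye(4);W[:3,:3]=s["tcp_rot"];W[:3,3]=s["position"];Ti=np.linalg.inv(W@np.array(c["tool_from_camera"]))
def proj(P):
    q=Ti[:3,:3]@P+Ti[:3,3]; return c["cx"]+f*q[0]/-q[2], c["cy"]-f*q[1]/-q[2]
im=c["img"].copy(); big=None
for cen,z,r in((np.array([.508,.240]),.112,.0245),(np.array([.508,.240]),.076,.030)):
    for a in np.arange(0,6.28,.15):
        u,v=proj(np.array([cen[0]+r*np.cos(a),cen[1]+r*np.sin(a),z])); u,v=int(round(u)),int(round(v)); im[v,u]=(0,255,0) if z>.1 else (0,0,255)
cv2.imwrite("pics/c1.png",cv2.resize(im[40:190,250:400,::-1],None,fx=4,fy=4,interpolation=cv2.INTER_NEAREST))
E
```

```text
cap_top 0.63 [284.1, 76.5, 56.0, 58.2]
cap_top 0.55 [281.3, 280.4, 62.7, 79.5]
dock 0.97 [243.9, 211.4, 143.9, 150.4]
dock 0.94 [252.8, 45.4, 127.2, 134.4]
screws [[0.5576 0.2819 0.031 ]
 [0.5539 0.19   0.031 ]
 [0.462  0.1942 0.031 ]
 [0.4656 0.2859 0.031 ]] [0.50978054 0.23799662 0.031     ]
yaw [np.float64(-2.5934039790802417), np.float64(-2.534324673913165)]
```

View pics/c1.png

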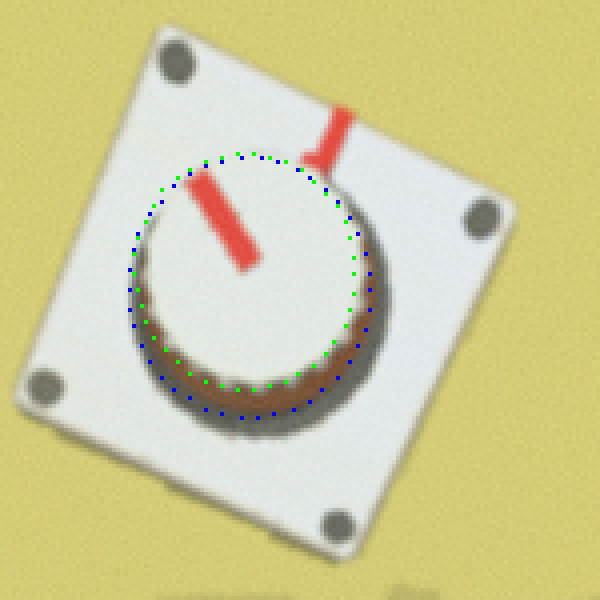

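```bash
python3 -m jog '[{"tx":3.44,"ty":-0.06,"tz":1.5,"roll":0,"jaw":1},{"tx":3.44,"ty":-0.06,"tz":1.5,"roll":0,"jaw":1},{"tx":3.44,"ty":-0.05,"tz":1.5,"roll":0,"jaw":1},{"tx":0,"ty":0,"tz":2,"roll":-0.14,"jaw":1},{"tx":0,"ty":0,"tz":2,"roll":-0.14,"jaw":1},{"tx":0,"ty":0,"tz":2,"roll":-0.14,"jaw":1},{"tx":0,"ty":0,"tz":2,"roll":-0.14,"jaw":1},{"tx":0,"ty":0,"tz":1.5,"roll":-0.14,"jaw":1}]' >/dev/null
python3 -m jog '[{"tx":0,"ty":0,"tz":0,"roll":0,"jaw":1}]'
python3 - <<'E'
from h import *
s=read_state(); d=np.array([.508,.239,.104])-s["position"]; print(np.array(s["tcp_rot"]).T@d*100, s["joint_positions"])
E
```

```text
time_s: 5.4
position: [0.507, 0.2328, 0.1485]
tcp_rot: [[0.458, 0.889, -0.005], [0.889, -0.458, -0.001], [-0.003, -0.004, -1.0]]
force: [-0.3, -0.7, 0.0]
opening: 0.997
grasp_force: 0.0
[ 0.61198542 -0.17279681  4.4532291 ] [ 1.31924263e+01  3.24726624e+01  9.65479763e+01 -4.71880926e-03
  5.12730923e+01  4.04776880e+01]
```

```bash
python3 -m jog '[{"tx":0.3,"ty":-0.1,"tz":0,"roll":0,"jaw":1},{"tx":0.3,"ty":-0.1,"tz":0.8,"roll":0,"jaw":1},{"tx":0,"ty":0,"tz":0,"roll":0,"jaw":1}]'
python3 - <<'E'
from h import *
s=read_state(); d=np.array([.508,.239,.104])-s["position"]; print(np.array(s["tcp_rot"]).T@d*100,s["qvel"])
E
```

```text
time_s: 5.7
position: [0.5093, 0.2408, 0.1426]
tcp_rot: [[0.457, 0.889, 0.0], [0.889, -0.457, 0.0], [0.0, 0.0, -1.0]]
force: [-0.1, 0.3, 0.6]
opening: 0.999
grasp_force: 0.0
[-0.22569303 -0.03281192  3.85653602] [-2.95389270e-04 -4.33458254e-01  2.18500279e-01 -3.24437189e-01
  8.20122258e-01 -6.02069636e-01]
```

```bash
python3 -m jog '[{"tx":-0.2,"ty":0,"tz":1.3,"roll":0,"jaw":1},{"tx":0,"ty":0,"tz":1.3,"roll":0,"jaw":1},{"tx":0,"ty":0,"tz":1.2,"roll":0,"jaw":1},{"tx":0,"ty":0,"tz":0,"roll":0,"jaw":1},{"tx":0,"ty":0,"tz":0,"roll":0,"jaw":0.7},{"tx":0,"ty":0,"tz":0,"roll":0,"jaw":0.5},{"tx":0,"ty":0,"tz":0,"roll":0,"jaw":0.5},{"tx":0,"ty":0,"tz":0,"roll":0,"jaw":0.5}]'
```

```text
time_s: 6.5
position: [0.5085, 0.2389, 0.105]
tcp_rot: [[0.456, 0.89, 0.001], [0.89, -0.456, 0.0], [0.001, 0.001, -1.0]]
force: [0.3, 0.4, -0.4]
opening: 0.723
grasp_force: 0.0
```

```bash
python3 -m jog '[{"tx":0,"ty":0,"tz":0,"roll":0,"jaw":0.3},{"tx":0,"ty":0,"tz":0,"roll":0,"jaw":0.3},{"tx":0,"ty":0,"tz":0,"roll":0,"jaw":0.3},{"tx":0,"ty":0,"tz":0,"roll":0,"jaw":0.3},{"tx":0,"ty":0,"tz":0,"roll":0,"jaw":0.3},{"tx":0,"ty":0,"tz":0,"roll":0,"jaw":0.3}]'
```

```text
time_s: 7.1
position: [0.5097, 0.2382, 0.1049]
tcp_rot: [[0.456, 0.89, 0.003], [0.89, -0.456, -0.001], [0.001, 0.003, -1.0]]
force: [4.0, -3.5, -0.3]
opening: 0.555
grasp_force: 30.0
```

```bash
python3 -m jog '[{"tx":0,"ty":0.12,"tz":0,"roll":0.1,"jaw":0.3},{"tx":0,"ty":0,"tz":0,"roll":0.12,"jaw":0.3},{"tx":0,"ty":0,"tz":0,"roll":0.12,"jaw":0.3},{"tx":0,"ty":0,"tz":0,"roll":0.12,"jaw":0.3},{"tx":0,"ty":0,"tz":0,"roll":0.12,"jaw":0.3},{"tx":0,"ty":0,"tz":0,"roll":0.12,"jaw":0.3},{"tx":0,"ty":0,"tz":0,"roll":0.12,"jaw":0.3},{"tx":0,"ty":0,"tz":0,"roll":0,"jaw":0.3}]'; python3 -c "
from rig import *
s=read_state();print(s['moment'],s['joint_positions'][5])"
```

```text
time_s: 7.9
position: [0.5096, 0.2384, 0.1049]
tcp_rot: [[0.962, 0.273, 0.001], [0.273, -0.962, 0.0], [0.001, -0.0, -1.0]]
force: [1.6, -0.6, 2.0]
opening: 0.556
grasp_force: 30.0
[-0.18886034 -0.18869555 -0.05418787] 87.82418877482765
```

```bash
P="from rig import *
s=read_state();print(s['moment'][2],s['joint_positions'][5])"; python3 -m jog '[{"tx":0,"ty":0,"tz":0,"roll":0.06,"jaw":0.3},{"tx":0,"ty":0,"tz":0,"roll":0.06,"jaw":0.3},{"tx":0,"ty":0,"tz":0,"roll":0,"jaw":0.3}]'; python3 -c "$P"; python3 -m jog '[{"tx":0,"ty":0,"tz":0,"roll":0.06,"jaw":0.3},{"tx":0,"ty":0,"tz":0,"roll":0.04,"jaw":0.3},{"tx":0,"ty":0,"tz":0,"roll":0,"jaw":0.3}]'; python3 -c "$P"
```

```text
time_s: 8.2
position: [0.5096, 0.2384, 0.1049]
tcp_rot: [[0.987, 0.158, 0.001], [0.158, -0.987, 0.0], [0.001, -0.0, -1.0]]
force: [0.8, -1.4, 2.2]
opening: 0.557
grasp_force: 30.0
-0.15164997390290672 94.57718412542708
time_s: 8.5
position: [0.5096, 0.2384, 0.1049]
tcp_rot: [[0.998, 0.061, 0.001], [0.061, -0.998, -0.0], [0.001, 0.0, -1.0]]
force: [1.4, -0.4, 3.4]
opening: 0.557
grasp_force: 30.0
0.44583712531220737 100.19516064253536
```

```bash
P="from rig import *
s=read_state();print(s['moment'][2],s['joint_positions'][5])"; python3 -m jog '[{"tx":0,"ty":0,"tz":0,"roll":0.04,"jaw":0.3},{"tx":0,"ty":0,"tz":0,"roll":0,"jaw":0.3}]'; python3 -c "$P"; python3 -m jog '[{"tx":0,"ty":0,"tz":0,"roll":0.04,"jaw":0.3},{"tx":0,"ty":0,"tz":0,"roll":0,"jaw":0.3}]'; python3 -c "$P"
```

```text
time_s: 8.7
position: [0.5088, 0.2384, 0.1049]
tcp_rot: [[1.0, 0.022, -0.001], [0.022, -1.0, -0.001], [-0.001, 0.001, -1.0]]
force: [-1.1, -0.5, 5.1]
opening: 0.556
grasp_force: 30.0
0.8588426207903272 102.46734810155964
time_s: 8.9
position: [0.5089, 0.2384, 0.1049]
tcp_rot: [[1.0, -0.021, -0.001], [-0.021, -1.0, 0.0], [-0.001, -0.0, -1.0]]
force: [-0.4, -0.8, 4.9]
opening: 0.558
grasp_force: 30.0
0.16889864639646462 104.9107176274546
```

```bash
python3 -m jog '[{"tx":0,"ty":0,"tz":0,"roll":0,"jaw":1},{"tx":0,"ty":0,"tz":0,"roll":0,"jaw":1},{"tx":0,"ty":0,"tz":0,"roll":0,"jaw":1},{"tx":0,"ty":0,"tz":-3,"roll":0,"jaw":1},{"tx":0,"ty":0,"tz":-4,"roll":0,"jaw":1},{"tx":-2,"ty":0,"tz":-4,"roll":0,"jaw":1},{"tx":-4,"ty":0,"tz":-2,"roll":0,"jaw":1},{"tx":-4,"ty":0,"tz":0,"roll":0,"jaw":1}]' >/dev/null
python3 -m jog '[{"tx":0,"ty":0,"tz":0,"roll":0,"jaw":1},{"tx":0,"ty":0,"tz":0,"roll":0,"jaw":1}]'
python3 k.py pics/w4.png cap_top:.112,cap_pointer:.112,dock_mark:.076
python3 -c "
import cv2;i=cv2.imread('pics/w4.png');cv2.imwrite('pics/c4.png',cv2.resize(i[20:220,220:420],None,fx=3,fy=3))"
```

```text
time_s: 9.9
position: [0.4084, 0.2407, 0.2347]
tcp_rot: [[1.0, -0.022, 0.0], [-0.022, -1.0, 0.0], [0.0, -0.0, -1.0]]
force: [0.4, -0.6, 0.7]
opening: 0.998
grasp_force: 0.0
9.9 [0.40842666 0.2406597  0.23468323] [1.69603147e+01 1.92220820e+01 1.03616016e+02 1.21080927e-02
 5.71535152e+01 1.08230017e+02]
[[ 9.998e-01 -2.230e-02  1.000e-04]
 [-2.230e-02 -9.998e-01  2.000e-04]
 [ 1.000e-04 -2.000e-04 -1.000e+00]]
cap_top 0.73 [353.4 419.6] [0.3018 0.1553 0.112 ]
cap_top 0.63 [104.5 321. ] [0.5103 0.2383 0.112 ]
cap_pointer 0.98 [354.1 382.6] [0.3018 0.1881 0.112 ]
cap_pointer 0.84 [ 71.  320.4] [0.5327 0.2382 0.112 ]
dock_mark 0.57 [ 75.1 325.3] [0.5369 0.2342 0.076 ]
```

View pics/c4.png

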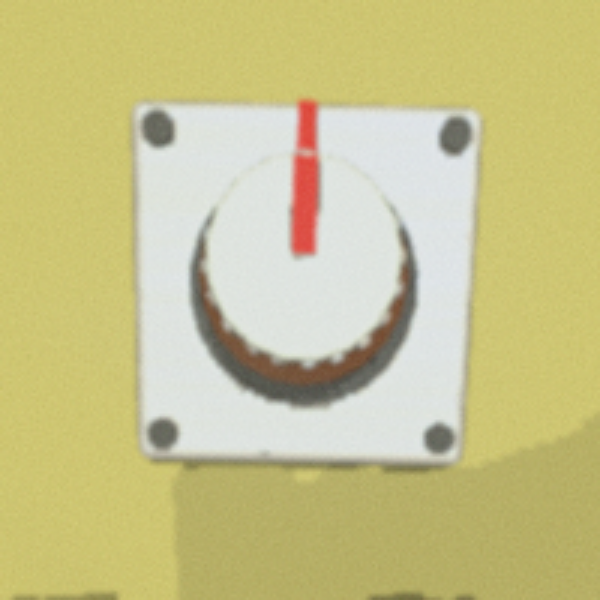

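Crop of the cap: the pointer (column ~305) is in line with the mark and stripe, and the stop was felt, so it is shut. Next, the console with closed fingers.

```bash
python3 -m jog '[{"tx":0.3,"ty":4.3,"tz":-0.3,"roll":0,"jaw":0},{"tx":0.3,"ty":4.3,"tz":-0.3,"roll":0,"jaw":0},{"tx":0.3,"ty":4.3,"tz":-0.3,"roll":0,"jaw":0},{"tx":0.3,"ty":4.3,"tz":-0.3,"roll":0,"jaw":0},{"tx":0.3,"ty":4.3,"tz":-0.3,"roll":0,"jaw":0},{"tx":0.3,"ty":4.3,"tz":-0.3,"roll":0,"jaw":0},{"tx":0.3,"ty":4.3,"tz":-0.3,"roll":0,"jaw":0},{"tx":0.3,"ty":4.3,"tz":-0.3,"roll":0,"jaw":0}]' >/dev/null
python3 -m jog '[{"tx":0.3,"ty":4.3,"tz":-0.3,"roll":0,"jaw":0},{"tx":0.3,"ty":4.3,"tz":-0.3,"roll":0,"jaw":0},{"tx":0,"ty":0,"tz":0,"roll":0,"jaw":0},{"tx":0,"ty":0,"tz":0,"roll":0,"jaw":0},{"tx":0,"ty":0,"tz":0,"roll":0,"jaw":0}]'
cat > f.py <<'E'
from h import *
c=cap("wrist"); s=c["s"]; im=c["img"].copy()
L=dict(yellow=(.03,.06),black=(.03,0),green=(.03,-.06),red=(-.03,.06),white=(-.03,0),blue=(-.03,-.06))
A=[];B=[]
for k in L:
    for r in landmark_of("wrist",k+"_key_top")[:1]:
        p=at(c,r["point"],.072)[:2]; print(k,round(r["p"],2),np.round(r["point"]),p.round(4)); A.append(L[k]);B.append(p)
        cv2.circle(im,(int(r["point"][1]),int(r["point"][0])),2,(255,0,255),-1)
A=np.array(A);B=np.array(B);ok=np.ones(len(A),bool)
for _ in range(2):
    a=A[ok]-A[ok].mean(0);b=B[ok]-B[ok].mean(0)
    th=np.arctan2((a[:,0]*b[:,1]-a[:,1]*b[:,0]).sum(),(a*b).sum()); R=np.array([[np.cos(th),-np.sin(th)],[np.sin(th),np.cos(th)]])
    t=B[ok].mean(0)-R@A[ok].mean(0); e=np.linalg.norm(A@R.T+t-B,axis=1); ok=e<max(.006,np.median(e)*1.5)
print("yaw",np.degrees(th),"t",t,"res mm",(e*1000).round(1))
for k in L: print(k,(R@L[k]+t).round(4))
print(s["position"],s["joint_positions"],s["opening"])
cv2.imwrite("pics/w5.png",im[:,:,::-1])
E
python3 f.py
```

```text
time_s: 11.4
position: [0.4289, -0.1892, 0.2639]
tcp_rot: [[1.0, -0.023, -0.001], [-0.023, -1.0, 0.002], [-0.002, -0.002, -1.0]]
force: [-0.4, -0.2, 0.4]
opening: 0.012
grasp_force: 0.0
yellow 0.69 [ 58. 263.] [ 0.579  -0.1406]
black 0.85 [ 73. 329.] [ 0.5648 -0.1998]
green 0.69 [ 88. 393.] [ 0.5513 -0.2576]
red 0.58 [131. 253.] [ 0.5168 -0.1269]
white 0.59 [144. 317.] [ 0.5039 -0.1868]
blue 0.68 [ 68. 329.] [ 0.5696 -0.1994]
yaw -12.525273716905469 t [ 0.53461403 -0.19282619] res mm [ 2.1  1.   0.5  1.7  1.5 89.6]
yellow [ 0.5769 -0.1408]
black [ 0.5639 -0.1993]
green [ 0.5509 -0.2579]
red [ 0.5183 -0.1277]
white [ 0.5053 -0.1863]
blue [ 0.4923 -0.2449]
[ 0.42893063 -0.18924349  0.26393349] [-3.75160018e+01  1.64768553e+01  1.02118619e+02  2.42727976e-02
  6.15278367e+01  5.37983320e+01] 0.01213449446412707
```

View pics/w5.png

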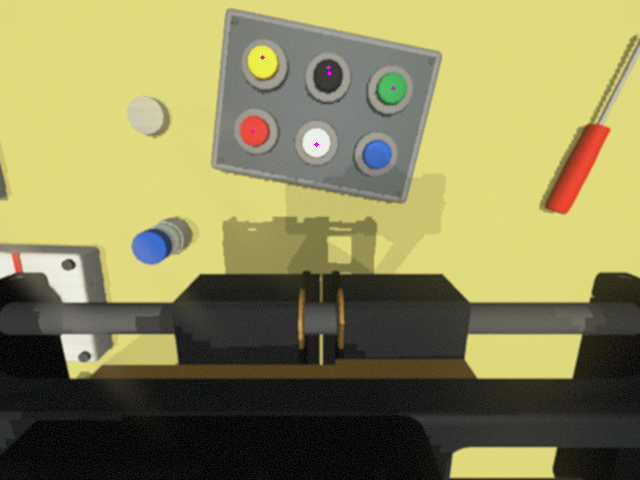

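The view shows all six keys, and the marked points sit on their tops except blue (377,154), which the model fit covers. Now white.

```bash
cat > g.py <<'E'
from h import *
import sys
K=dict(yellow=(.5769,-.1408),green=(.5509,-.2579),white=(.5053,-.1863),blue=(.4923,-.2449))
s=read_state(); d=np.array([*K[sys.argv[1]],.104])-s["position"]
print(sys.argv[1],"to hover, tool cm",(np.array(s["tcp_rot"]).T@d*100).round(2),"t",s["time_s"])
E
python3 -m jog '[{"tx":2.5,"ty":-0.16,"tz":4,"roll":0,"jaw":0},{"tx":2.5,"ty":-0.16,"tz":4,"roll":0,"jaw":0},{"tx":2.6,"ty":-0.15,"tz":4,"roll":0,"jaw":0},{"tx":0,"ty":0,"tz":3.5,"roll":0,"jaw":0},{"tx":0,"ty":0,"tz":0,"roll":0,"jaw":0},{"tx":0,"ty":0,"tz":0,"roll":0,"jaw":0}]'; python3 g.py white
```

```text
time_s: 12.35
position: [0.505, -0.1866, 0.1095]
tcp_rot: [[1.0, -0.023, -0.002], [-0.023, -1.0, 0.001], [-0.002, -0.001, -1.0]]
force: [-0.0, 0.1, -0.3]
opening: 0.004
grasp_force: 0.0
white to hover, tool cm [ 0.03 -0.03  0.55] t 12.35
```

```bash
python3 -m jog '[{"tx":0,"ty":0,"tz":0.9,"roll":0,"jaw":0},{"tx":0,"ty":0,"tz":0.8,"roll":0,"jaw":0},{"tx":0,"ty":0,"tz":0.5,"roll":0,"jaw":0},{"tx":0,"ty":0,"tz":0,"roll":0,"jaw":0},{"tx":0,"ty":0,"tz":0,"roll":0,"jaw":0}]'; python3 -m jog '[{"tx":0,"ty":0,"tz":0.2,"roll":0,"jaw":0},{"tx":0,"ty":0,"tz":0.1,"roll":0,"jaw":0},{"tx":0,"ty":0,"tz":0,"roll":0,"jaw":0}]'
```

```text
time_s: 12.85
position: [0.5058, -0.1876, 0.0882]
tcp_rot: [[1.0, -0.023, 0.001], [-0.023, -1.0, -0.001], [0.001, 0.001, -1.0]]
force: [-0.4, -0.9, 2.8]
opening: 0.004
grasp_force: 1.4
time_s: 13.15
position: [0.5058, -0.1875, 0.0854]
tcp_rot: [[1.0, -0.023, 0.001], [-0.023, -1.0, -0.001], [0.001, 0.001, -1.0]]
force: [-0.5, -0.2, 7.1]
opening: 0.008
grasp_force: 3.8
```

```bash
python3 -m jog '[{"tx":0,"ty":0,"tz":0.1,"roll":0,"jaw":0},{"tx":0,"ty":0,"tz":0,"roll":0,"jaw":0}]'; python3 -m jog '[{"tx":0,"ty":0,"tz":-1,"roll":0,"jaw":0},{"tx":0,"ty":0,"tz":-1.5,"roll":0,"jaw":0},{"tx":0,"ty":0,"tz":0,"roll":0,"jaw":0},{"tx":0,"ty":0,"tz":0,"roll":0,"jaw":0}]'; python3 g.py blue
```

```text
time_s: 13.35
position: [0.5059, -0.1875, 0.0853]
tcp_rot: [[1.0, -0.023, 0.001], [-0.023, -1.0, -0.001], [0.001, 0.001, -1.0]]
force: [-2.6, 0.7, 14.5]
opening: 0.006
grasp_force: 6.9
time_s: 13.75
position: [0.5052, -0.1869, 0.1084]
tcp_rot: [[1.0, -0.023, -0.0], [-0.023, -1.0, 0.0], [-0.0, -0.0, -1.0]]
force: [-0.1, -0.8, -0.5]
opening: 0.006
grasp_force: 0.0
blue to hover, tool cm [-1.15  5.83  0.43] t 13.75
```

```bash
python3 -m jog '[{"tx":-0.38,"ty":1.94,"tz":0,"roll":0,"jaw":0},{"tx":-0.38,"ty":1.94,"tz":0,"roll":0,"jaw":0},{"tx":-0.38,"ty":1.94,"tz":0,"roll":0,"jaw":0},{"tx":0,"ty":0,"tz":0,"roll":0,"jaw":0},{"tx":0,"ty":0,"tz":0,"roll":0,"jaw":0}]'; python3 g.py blue; python3 -m jog '[{"tx":0,"ty":0,"tz":0.9,"roll":0,"jaw":0},{"tx":0,"ty":0,"tz":0.8,"roll":0,"jaw":0},{"tx":0,"ty":0,"tz":0.4,"roll":0,"jaw":0},{"tx":0,"ty":0,"tz":0.2,"roll":0,"jaw":0},{"tx":0,"ty":0,"tz":0,"roll":0,"jaw":0},{"tx":0,"ty":0,"tz":0,"roll":0,"jaw":0}]'
```

```text
time_s: 14.25
position: [0.492, -0.2445, 0.1077]
tcp_rot: [[1.0, -0.024, -0.002], [-0.024, -1.0, 0.002], [-0.002, -0.002, -1.0]]
force: [-0.9, -0.5, -0.7]
opening: 0.006
grasp_force: 0.0
blue to hover, tool cm [0.03 0.04 0.37] t 14.25
time_s: 14.85
position: [0.4925, -0.2439, 0.0857]
tcp_rot: [[1.0, -0.023, -0.001], [-0.023, -1.0, 0.001], [-0.001, -0.001, -1.0]]
force: [0.8, 2.6, 3.8]
opening: 0.003
grasp_force: 2.1
```

```bash
python3 -m jog '[{"tx":0,"ty":0,"tz":0.1,"roll":0,"jaw":0},{"tx":0,"ty":0,"tz":0.1,"roll":0,"jaw":0},{"tx":0,"ty":0,"tz":0,"roll":0,"jaw":0}]'; python3 -m jog '[{"tx":0,"ty":0,"tz":-1,"roll":0,"jaw":0},{"tx":0,"ty":0,"tz":-1.5,"roll":0,"jaw":0},{"tx":0,"ty":0,"tz":0,"roll":0,"jaw":0},{"tx":0,"ty":0,"tz":0,"roll":0,"jaw":0}]'; python3 g.py yellow
```

```text
time_s: 15.15
position: [0.4925, -0.244, 0.0852]
tcp_rot: [[1.0, -0.023, -0.0], [-0.023, -1.0, 0.001], [-0.0, -0.001, -1.0]]
force: [-2.2, 5.0, 15.9]
opening: 0.002
grasp_force: 7.8
time_s: 15.55
position: [0.4928, -0.2453, 0.1085]
tcp_rot: [[1.0, -0.023, 0.0], [-0.023, -1.0, -0.001], [0.0, 0.001, -1.0]]
force: [-0.2, 0.6, -0.4]
opening: 0.008
grasp_force: 0.0
yellow to hover, tool cm [  8.17 -10.64   0.44] t 15.55
```

```bash
python3 -m jog '[{"tx":1.63,"ty":-2.13,"tz":-1,"roll":0,"jaw":0},{"tx":1.63,"ty":-2.13,"tz":0,"roll":0,"jaw":0},{"tx":1.63,"ty":-2.13,"tz":0,"roll":0,"jaw":0},{"tx":1.63,"ty":-2.13,"tz":0,"roll":0,"jaw":0},{"tx":1.63,"ty":-2.13,"tz":0,"roll":0,"jaw":0},{"tx":0,"ty":0,"tz":1,"roll":0,"jaw":0},{"tx":0,"ty":0,"tz":0,"roll":0,"jaw":0},{"tx":0,"ty":0,"tz":0,"roll":0,"jaw":0}]'; python3 g.py yellow
```

```text
time_s: 16.35
position: [0.5753, -0.1408, 0.1074]
tcp_rot: [[1.0, -0.024, -0.003], [-0.024, -1.0, 0.001], [-0.003, -0.001, -1.0]]
force: [-0.3, -0.3, 0.8]
opening: 0.004
grasp_force: 0.0
yellow to hover, tool cm [ 0.16 -0.    0.34] t 16.35
```

```bash
python3 -m jog '[{"tx":0.1,"ty":0,"tz":0.9,"roll":0,"jaw":0},{"tx":0,"ty":0,"tz":0.8,"roll":0,"jaw":0},{"tx":0,"ty":0,"tz":0.4,"roll":0,"jaw":0},{"tx":0,"ty":0,"tz":0.2,"roll":0,"jaw":0},{"tx":0,"ty":0,"tz":0,"roll":0,"jaw":0},{"tx":0,"ty":0,"tz":0,"roll":0,"jaw":0}]';  python3 -m jog '[{"tx":0,"ty":0,"tz":0.1,"roll":0,"jaw":0},{"tx":0,"ty":0,"tz":0.1,"roll":0,"jaw":0},{"tx":0,"ty":0,"tz":0,"roll":0,"jaw":0}]'
```

```text
time_s: 16.95
position: [0.5774, -0.1411, 0.0859]
tcp_rot: [[1.0, -0.023, -0.0], [-0.023, -1.0, -0.001], [-0.0, 0.001, -1.0]]
force: [-1.9, -2.8, 3.9]
opening: 0.005
grasp_force: 2.0
time_s: 17.25
position: [0.5776, -0.141, 0.0853]
tcp_rot: [[1.0, -0.023, 0.0], [-0.023, -1.0, -0.001], [0.0, 0.001, -1.0]]
force: [-3.6, -2.4, 12.4]
opening: 0.007
grasp_force: 6.4
```

```bash
python3 -m jog '[{"tx":0,"ty":0,"tz":-1,"roll":0,"jaw":0},{"tx":0,"ty":0,"tz":-1.5,"roll":0,"jaw":0},{"tx":0,"ty":0,"tz":0,"roll":0,"jaw":0},{"tx":0,"ty":0,"tz":0,"roll":0,"jaw":0}]'; python3 g.py green
```

```text
time_s: 17.65
position: [0.5776, -0.14, 0.1084]
tcp_rot: [[1.0, -0.023, 0.0], [-0.023, -1.0, 0.0], [0.0, -0.0, -1.0]]
force: [-0.3, 0.2, -0.7]
opening: 0.006
grasp_force: 0.0
green to hover, tool cm [-2.4  11.85  0.43] t 17.65
```

```bash
python3 -m jog '[{"tx":-0.48,"ty":2.37,"tz":-1,"roll":0,"jaw":0},{"tx":-0.48,"ty":2.37,"tz":0,"roll":0,"jaw":0},{"tx":-0.48,"ty":2.37,"tz":0,"roll":0,"jaw":0},{"tx":-0.48,"ty":2.37,"tz":0,"roll":0,"jaw":0},{"tx":-0.48,"ty":2.37,"tz":0,"roll":0,"jaw":0},{"tx":0,"ty":0,"tz":1,"roll":0,"jaw":0},{"tx":0,"ty":0,"tz":0,"roll":0,"jaw":0},{"tx":0,"ty":0,"tz":0,"roll":0,"jaw":0}]'; python3 g.py green
```

```text
time_s: 18.45
position: [0.5502, -0.2567, 0.1073]
tcp_rot: [[1.0, -0.023, -0.002], [-0.023, -1.0, 0.002], [-0.003, -0.002, -1.0]]
force: [0.8, 0.4, 0.7]
opening: 0.002
grasp_force: 0.0
green to hover, tool cm [0.08 0.12 0.33] t 18.45
```

```bash
python3 -m jog '[{"tx":0,"ty":0.05,"tz":0.9,"roll":0,"jaw":0},{"tx":0,"ty":0,"tz":0.8,"roll":0,"jaw":0},{"tx":0,"ty":0,"tz":0.4,"roll":0,"jaw":0},{"tx":0,"ty":0,"tz":0.2,"roll":0,"jaw":0},{"tx":0,"ty":0,"tz":0,"roll":0,"jaw":0},{"tx":0,"ty":0,"tz":0,"roll":0,"jaw":0}]';  python3 -m jog '[{"tx":0,"ty":0,"tz":0.1,"roll":0,"jaw":0},{"tx":0,"ty":0,"tz":0.1,"roll":0,"jaw":0},{"tx":0,"ty":0,"tz":0,"roll":0,"jaw":0}]'
```

```text
time_s: 19.05
position: [0.551, -0.258, 0.0859]
tcp_rot: [[1.0, -0.023, 0.0], [-0.023, -1.0, 0.001], [0.0, -0.001, -1.0]]
force: [0.4, 2.8, 4.2]
opening: 0.005
grasp_force: 2.0
time_s: 19.35
position: [0.551, -0.2583, 0.0853]
tcp_rot: [[1.0, -0.023, 0.0], [-0.023, -1.0, 0.001], [0.0, -0.001, -1.0]]
force: [-2.0, 3.9, 13.1]
opening: 0.006
grasp_force: 6.4
```

Fully down; lift clear, check the scene briefly, hand in.

```bash
python3 -m jog '[{"tx":0,"ty":0,"tz":-1,"roll":0,"jaw":0},{"tx":0,"ty":0,"tz":-2,"roll":0,"jaw":0},{"tx":0,"ty":0,"tz":-4,"roll":0,"jaw":0},{"tx":0,"ty":0,"tz":-4,"roll":0,"jaw":0},{"tx":0,"ty":0,"tz":0,"roll":0,"jaw":0},{"tx":0,"ty":0,"tz":0,"roll":0,"jaw":0}]'
python3 - <<'E'
from h import *
c=cap("scene"); cv2.imwrite("pics/end.png",c["img"][:,:,::-1])
for k,z in dict(cap_pointer=.112,dock_mark=.076,disc=0,jar=0,caliper=0).items():
    for r in landmark_of("scene",k)[:4]: print(k,round(r["p"],2),np.round(r["point"],1),np.round(at(c,r["point"],z),4))
E
```

```text
time_s: 19.95
position: [0.551, -0.2596, 0.1945]
tcp_rot: [[1.0, -0.023, 0.002], [-0.023, -1.0, -0.002], [0.002, 0.002, -1.0]]
force: [0.1, 0.9, -0.4]
opening: 0.006
grasp_force: 0.0
cap_pointer 0.97 [221.5 340.3] [0.5274 0.2325 0.112 ]
cap_pointer 0.92 [190.5 260.2] [0.3065 0.2068 0.112 ]
cap_pointer 0.7 [138.7 302.7] [0.2943 0.4158 0.112 ]
cap_pointer 0.59 [ 92.9 356.3] [0.3219 0.6581 0.112 ]
dock_mark 0.81 [217.9 265.9] [0.3505 0.1647 0.076 ]
dock_mark 0.75 [115.4 358.2] [0.3567 0.6137 0.076 ]
dock_mark 0.66 [155.2 304.4] [0.3119 0.3953 0.076 ]
dock_mark 0.62 [232.2 340.9] [0.5326 0.2283 0.076 ]
disc 0.61 [317.7 289.9] [ 5.332e-01 -5.000e-04  0.000e+00]
jar 0.55 [291.4 240.3] [ 0.3903 -0.0087  0.    ]
caliper 0.92 [346.9 377.5] [0.743  0.0478 0.    ]
```

View pics/end.png

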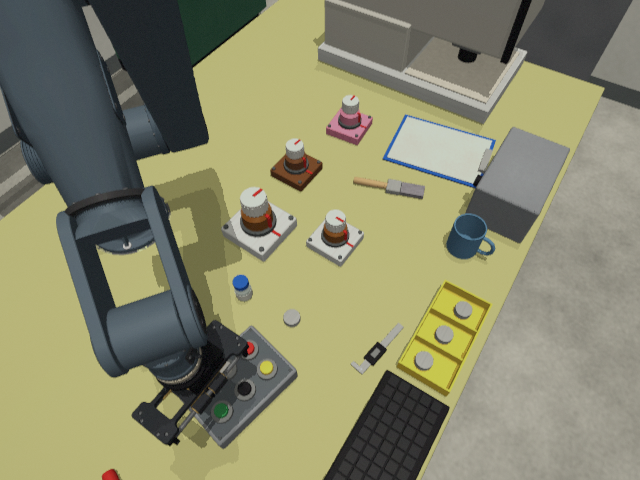

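The cap pointer (340,221) lines up with the mark; disc (291,317), jar (242,287) and caliper (380,347) are where they started.

```bash
python3 -c "
from rig import *
print(hand_in())"
```

```text
the job is handed in; nothing more can be done
None
```

The job is handed in: I turned the cap to its stop with the pointer at the mark, then pressed white, blue, yellow and green fully down in that order and released each. Red and black were not pressed, the disc, jar and caliper were not moved, and the clock stood at about 20 s.

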